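# Tip the fat cell out of the two-section dish

## Robot

A 6-joint arm with a two-finger parallel gripper is mounted at the origin on the work surface. World frame = base frame: x ahead of the robot, y to its left, z up, the work surface at z = 0. Lengths are in m, angles in rad, forces in N, time in s.
With the tool pointing down it reaches from about 0.35 to 1 m from the base axis. Payload 7.1 kg.
Tool frame: the origin (TCP) lies between the finger pads; the fingertips stand 22 mm ahead of it and the grasp point (between the pads) lies 3 mm ahead of it; z points along the fingers, y is the line along which they close (so a half turn about z gives the same grasp; the last joint's range is limited). The gripper opens to 85 mm and grips with 20 to 120 N. Pads are 22 mm wide; open, the fingers measure 114 mm over their backs; the gripper's body (76 mm by 85 mm) begins 54 mm behind the grasp point. The pads swing forward as they close: fully open they stand 13 mm farther back than shut.
Start: joints at [-1.311, 0.423, 1.63, -0, 1.089, -0.019], TCP at [0.172, -0.601, 0.253] pointing down, gripper open.
Joint ranges: [-3, 3], [-0.9, 2.11], [0.09, 2.58], [-1.31, 4.45], [0.11, 2.69], [-2.54, 2.54]. Speed limits (rad/s): [2.39, 2.39, 3.01, 3.14, 3.14, 3.14].

## Interface

Orientations are given as a rotation vector (axis times angle).
In Python, from rig import manip gives the robot as it stands. The module is installed in compiled form; this text tells all that it offers. Calls block until the motion is done:
- manip.move_to(position, orientation): joint-space move of the TCP to a pose.
- manip.servo_line(position, orientation=None, rate=0.15): straight line of the TCP; orientation=None keeps the orientation; rate is the mean speed in m/s.
- manip.set_joints(angles): joint-space move.
- manip.command_gripper(opening, f_grip=None): finger opening in m; f_grip is the grip in N (None keeps the last); returns when the fingers have stopped.
- manip.hold(seconds).
- manip.solve_ik(position, orientation): joint angles nearest the present ones, or None.
- manip.camera(name): name is "scene" or "top" or "wrist"; returns a dict with "image" (480x640x3 uint8, red, green, blue), "fx", "fy", "cx", "cy" (pixels), "k1" (the pictures are not rectified: a ray, as slopes to the right and down, at radius r is drawn at 1 + k1 r^2 times it, then the intrinsics apply), "cam_to_world" (4x4, takes a point from camera to world coordinates); the wrist camera has in their place "mount" (4x4, takes a point from camera to tool coordinates, whose origin is the TCP and whose axes are the flange's). Camera axes: x right, y down, z forward; pixel columns grow to the right and rows downward; lengths in m; the calibration is good to about 2 mm. A picture is of the moment at which its call begins: read the wrist's pose just before it. There is no depth.
A pose or a line that the arm cannot do raises manip.IKError and nothing moves.
- manip.sign_off(): hands the job in; it is judged then, once.
Readings, each from a call of its own:
- manip.get_time(): time.
- manip.get_joint_positions(): joint angles.
- manip.get_joint_vel(): joint speeds.
- manip.get_tau(): joint torques, N m.
- manip.get_position(): TCP position.
- manip.get_ee_rot(): TCP orientation.
- manip.get_contact_force(): force on the tool from outside, world axes, zero at the start.
- manip.get_torque(): the same for the moment, N m.
- manip.get_width(): finger opening in m.
- manip.get_grip_force(): force on a finger pad.
Only numpy, scipy, OpenCV 4.12 (cv2) and the standard library are available. Lean on these libraries where they do the work, as an engineer would, in place of code of your own. Each camera call takes 0.05 s, during which the arm holds its last target. There are 200 camera calls.

## Task

Two battery cells lie in the grey two-section dish, one in each section. Pick the dish up by its middle fin, turn it and tip it so that only the fat cell rolls out into the square steel tub, then stand the dish upright on the bench again, clear of the tub, with the slim cell still in it. Do not touch either cell with the robot.

Things in the scene. Friction and masses are not known exactly. Their poses are not given: they have to be found in the camera images.
- dish: Grey plastic dish, 120 (x) by 88 (y) mm, loose, 0.25 kg. Origin: centre of underside, z up. Grip fin in its y-z plane at x = 0 (12 mm thick; upper part 60 mm long, top at z = 95) splits it into a +x and a -x section. Each floor slopes up 12 degrees from z = 6 at the fin to 17.5 mm at the outer edge x = +-60, open there with no lip. End walls at y = +-42, 38 high. Grip the fin across x from above.
- fat_cell: Fat cylindrical battery cell, bright bare metal, 26 mm diameter, 65 long, 90 g. Origin at its middle; y along its axis. Lies along the dish's y against the fin, in either section, top below z = 40 of the dish. It rolls out over the open edge when the dish is tipped to its side by well over 12 degrees (35 to 40 is prompt).
- slim_cell: Slim cylindrical battery cell, bright bare metal, 14 mm diameter, 50 long, 25 g. Origin at its middle; y along its axis. Lies likewise in the dish's other section; when the dish is tipped to the fat cell's side it leans on the fin and stays.
- tub: Square open steel tub fixed to the bench, 190 by 190 mm outside, 50 mm high, walls and floor about 4 to 5 mm thick. Origin: centre of its underside; x and y along its sides, z up. It is empty at the start and stands to one side of the dish, on the left or on the right.
Mind the look-alikes: they are no part of the job. Leave any green look-alike of the dish alone. Leave any green or orange look-alike of the fat_cell alone.

How it is judged:
On the way:
1. the fat cell has come to lie in the tub while the dish is held clear of the bench (x of fat_cell in the frame of tub between -0.092 and 0.092 m and y of fat_cell in the frame of tub between -0.092 and 0.092 m and z of fat_cell in the frame of tub below 0.06 m and height (world z) of dish above 0.03 m), for 0.1 s.
At the end, for the whole second after the job is handed in: The fat cell lies inside the tub (centre within the walls, below 60 mm); the slim cell still lies in a section of the dish; the dish stands released and at rest on the bench, upright within 10 degrees, its underside within 10 mm of the bench, its centre more than 140 mm from the tub's (x of fat_cell in the frame of tub between -0.092 and 0.092 m and y of fat_cell in the frame of tub between -0.092 and 0.092 m and z of fat_cell in the frame of tub below 0.06 m and x of slim_cell in the frame of dish between -0.06 and 0.06 m and y of slim_cell in the frame of dish between -0.042 and 0.042 m and z of slim_cell in the frame of dish below 0.04 m and height (world z) of dish below 0.01 m and angle between dish's own z axis and vertical below 0.175 rad and horizontal distance between dish and tub above 0.14 m and linear speed of dish below 0.02 m/s); the robot touches nothing.
It fails at once if the robot touches the fat cell (contact force between any of the fingers, the arm and fat_cell above 0.5 N).
It fails at once if the robot touches the slim cell (contact force between any of the fingers, the arm and slim_cell above 0.5 N).
It fails at once if the slim cell falls out of the dish (distance between slim_cell and dish above 0.1 m).
It also fails if it takes over 48 s, if anything falls off the work surface, if the arm or the gripper's body presses on something with over 40 N, if the wrist force passes 120 N, or if a joint passes its speed limit or range.

## Working session

There is one attempt and no reset: what is moved stays moved. The work goes in short steps, each a Python script; the robot and the scene stay as the last script left them, time stands still between calls to the robot, and variables do not carry over. Pictures are saved under pics/ and viewed, at most 10 in all, crops included, and the job is handed in when it is done.

```bash
mkdir -p pics
cat > h.py <<'E'
import numpy as np, cv2
from rig import manip
from scipy.spatial.transform import Rotation as R
def ray(c,u,v,T=None):
    T=np.array(c["cam_to_world"]) if T is None else T
    K=np.array([[c["fx"],0,c["cx"]],[0,c["fy"],c["cy"]],[0,0,1.]])
    d=np.array([(u-c["cx"])/c["fx"],(v-c["cy"])/c["fy"]]);p=d.copy()
    for _ in range(20): p=d/(1+c["k1"]*(p@p))
    return T[:3,3],T[:3,:3]@np.array([p[0],p[1],1])
def onz(c,u,v,z,T=None):
    o,d=ray(c,u,v,T);return o+d*(z-o[2])/d[2]
def proj(c,P,T=None):
    T=np.array(c["cam_to_world"]) if T is None else T
    q=T[:3,:3].T@(np.array(P)-T[:3,3]);p=q[:2]/q[2];p=p*(1+c["k1"]*(p@p))
    return p*[c["fx"],c["fy"]]+[c["cx"],c["cy"]]
def wristT(c):
    T=np.eye(4);T[:3,:3]=R.from_rotvec(manip.get_ee_rot()).as_matrix();T[:3,3]=manip.get_position();return T@np.array(c["mount"])
def save(n,im): cv2.imwrite("pics/"+n,im[:,:,::-1])
E
python3 - <<'E'
from h import *
import pickle
cs={n:manip.camera(n) for n in("top","scene")}
pickle.dump(cs,open("c.pkl","wb"))
for n in cs: save(n+".png",cs[n]["image"]);print(n,cs[n]["cam_to_world"][:3,3])
print(manip.get_ee_rot(),manip.get_time())
E
```

```text
top [ 0.28763575 -0.01191429  0.9020913 ]
scene [ 1.22746338 -0.1056872   0.56296886]
[-3.10972576e+00 -4.36381073e-01  2.21382841e-04] 0.1
```

View pics/top.png

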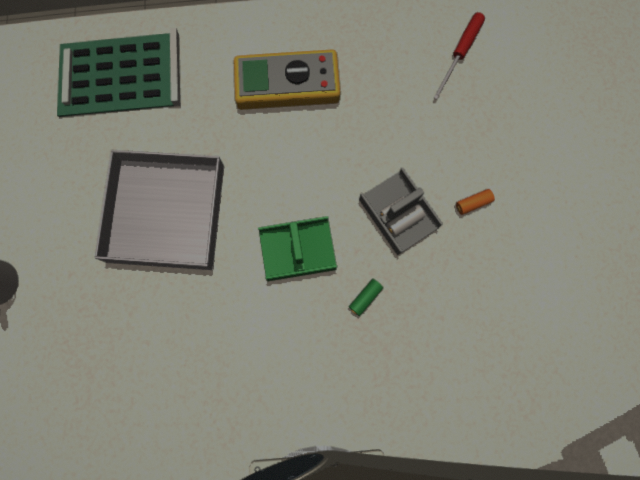

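View pics/scene.png

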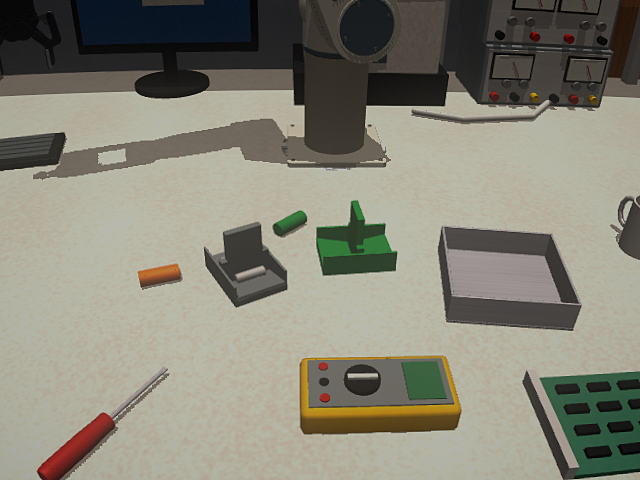

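The dish is at about (400,210) in the top view, with its fin running from (385,217) to (422,195). The tub is at (160,210), on the left (+y). I'll crop in to tell the two cells apart.

Run:
```python
from h import *
import pickle
cs=pickle.load(open("c.pkl","rb"))
a=cv2.resize(cs["top"]["image"][160:265,345:455],None,fx=3.6,fy=3.6,interpolation=3)
b=cv2.resize(cs["scene"]["image"][210:315,190:300],None,fx=3.6,fy=3.6,interpolation=3)
save("crop.png",np.hstack([a,b]))
t=cs["top"]
for u,v in[(360,198),(404,170),(440,222),(398,253)]: print("dish",onz(t,u,v,.038))
for u,v in[(113,151),(221,158),(213,268),(98,261)]: print("tub",onz(t,u,v,.05))
```

```text
dish [ 0.5206217  -0.10889447  0.038     ]
dish [ 0.56390611 -0.18922926  0.038     ]
dish [ 0.4680649  -0.23888089  0.038     ]
dish [ 0.42161184 -0.16215509  0.038     ]
tub [0.63685115 0.30643817 0.05      ]
tub [0.6072692  0.12039756 0.05      ]
tub [0.42021032 0.14215327 0.05      ]
tub [0.44713388 0.33204414 0.05      ]
```

View pics/crop.png

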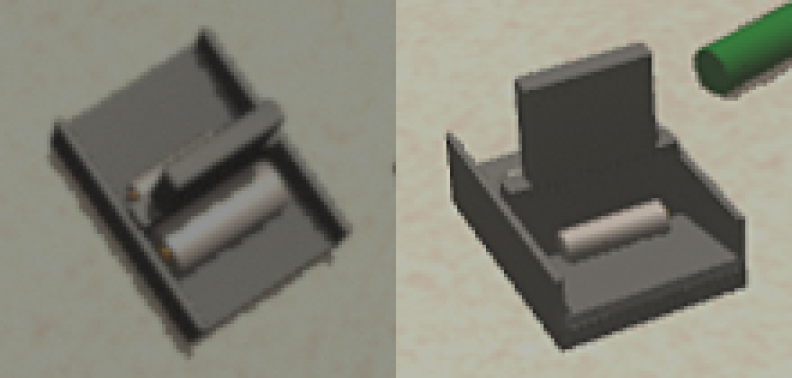

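The crops settle it. The fat cell (about 64 mm long) lies in the near section, on the lower right in the top view, facing about -151°. The slim cell is in the far section. Next I'll check reachability for the different dump directions and grasp yaws, then look from close by.

```bash
cat >> h.py <<'E'
TUB=np.array([.528,.225]);TY=np.radians(-8)
def dishpose(o,phi,tilt=0,s=1,h=.083,back=0):
    """tool pose for dish origin o, fat direction phi, tilt toward it, grasp sign s"""
    Rd=R.from_euler("z",phi)*R.from_euler("y",tilt)
    z=np.array([0,0,-1.]);y=np.array([s,0,0.]);M=np.stack([np.cross(y,z),y,z],1)
    return np.array(o)+Rd.apply([0,0,h+back]),(Rd*R.from_matrix(M)).as_rotvec()
E
python3 - <<'E'
from h import *
D=np.array([.493,-.175,0]);ph=np.radians(-151)
for s in(1,-1):
    for n,o,p,t in[("grasp",D,ph,0)]+[("dump%d"%(k*90),None,TY+k*np.pi/2,tt) for k in range(4) for tt in(0,.61)]:
        if o is None:
            d=np.array([np.cos(p),np.sin(p)])
            # lip (60,0,0) at 35 mm upstream of tub centre, low corner z .065
            c=TUB-d*(.035+.06*np.cos(t)); o=[*c,.065+.06*np.sin(t)]
        q=manip.solve_ik(*dishpose(o,p,t,s))
        print(s,n,t,None if q is None else np.round(q,2))
pos,rv=dishpose(D,ph,0,1,back=.17)
for s in(1,-1):
    try: manip.move_to(*dishpose(D,ph,0,s,back=.17));break
    except manip.IKError: print("no",s)
c=manip.camera("wrist");T=wristT(c);import pickle;pickle.dump((c,T),open("w.pkl","wb"))
save("w1.png",c["image"]);print(s,manip.get_time())
E
```

```text
1 grasp 0 [-0.36  0.54  1.95  0.    0.65  2.27]
1 dump0 0 [ 0.48  0.4   1.99 -0.    0.76  0.62]
1 dump0 0.61 [0.29 0.67 1.57 0.24 1.48 0.34]
1 dump90 0 [ 0.23  0.44  1.91 -0.    0.79 -1.2 ]
1 dump90 0.61 [ 0.55  0.62  1.66 -0.48  1.31 -0.65]
1 dump180 0 None
1 dump180 0.61 [ 0.51  0.43  2.05 -1.16  0.39 -1.45]
1 dump270 0 [ 0.51  0.56  1.69 -0.    0.9   2.22]
1 dump270 0.61 [0.18 0.48 1.94 0.93 0.75 1.17]
-1 grasp 0 [-0.36  0.54  1.95 -0.    0.65 -0.87]
-1 dump0 0 [ 0.48  0.4   1.99 -0.    0.76 -2.52]
-1 dump0 0.61 None
-1 dump90 0 [ 0.23  0.44  1.91 -0.    0.79  1.94]
-1 dump90 0.61 [ 0.55  0.62  1.66 -0.48  1.31  2.49]
-1 dump180 0 [ 0.31  0.59  1.62 -0.    0.93  0.45]
-1 dump180 0.61 [ 0.51  0.43  2.05 -1.16  0.39  1.69]
-1 dump270 0 [ 0.51  0.56  1.69 -0.    0.9  -0.92]
-1 dump270 0.61 [ 0.18  0.48  1.94  0.93  0.75 -1.97]
1 2.125
```

View pics/w1.png

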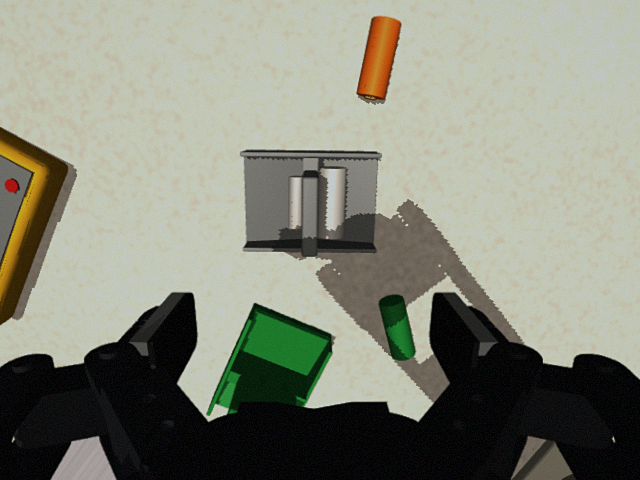

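The wrist view shows the dish from (241,152) to (380,250), the fin top from about (310,172) to (310,255), and the wider fat cell to the right of the fin at (334,200). I'll compute the pose from these.

Run:
```python
from h import *
import pickle
c,T=pickle.load(open("w.pkl","rb"))
P=lambda u,v,z:onz(c,u,v,z,T)[:2]
k=[P(*p,.038) for p in[(241,152),(380,154),(376,250),(244,249)]]
print(np.round(k,4),np.mean(k,0),[np.linalg.norm(k[i]-k[i-1]) for i in range(4)])
for a,b in((0,1),(3,2)): d=k[b]-k[a];print(np.degrees(np.arctan2(d[1],d[0])))
f=[P(310.5,173,.095),P(310,255,.095)];print("fin",f,np.mean(f,0),np.linalg.norm(f[0]-f[1]),np.degrees(np.arctan2(*(f[1]-f[0])[::-1])))
print("fat",P(334,200,.02))
g=c["image"][215].astype(int);print(g[296:326].sum(1)//3)
print(T[:3,3])
```

```text
[[ 0.5689 -0.187 ]
 [ 0.4661 -0.2421]
 [ 0.4252 -0.1684]
 [ 0.5287 -0.1121]] [ 0.49723815 -0.17740051] [np.float64(0.08499853856249613), np.float64(0.11663853399683892), np.float64(0.08424817419979713), np.float64(0.11779994469416996)]
-151.81323596614254
-151.4441122269449
fin [array([ 0.51198073, -0.20522382]), array([ 0.48305052, -0.15208945])] [ 0.49751563 -0.17865663] 0.06049973449585119 118.56708175099773
fat [ 0.47808415 -0.18709059]
[189 183 174 161 147  95  78 110 127 127 125 125 124 123 125 123 119 121
 125 118  95  61  52  62  72  76  77  81  87 151]
[ 0.52463152 -0.23156749  0.37256651]
```

Run:
```python
from h import *
D=np.array([.4975,-.178,0]);ph=np.radians(-151.6)
manip.servo_line(*dishpose(D,ph,back=.04),rate=.12)
manip.servo_line(*dishpose(D,ph),rate=.05)
manip.command_gripper(0.0,60)
print("w",manip.get_width(),manip.get_grip_force(),manip.get_contact_force(),manip.get_time())
if .008<manip.get_width()<.016:
    manip.servo_line(*dishpose(D+[0,0,.14],ph),rate=.06)
c=manip.camera("wrist");save("w2.png",c["image"])
print(manip.get_width(),manip.get_contact_force(),manip.get_time(),manip.get_position())
```

```text
w 0.011049757138996207 59.14421081542969 [-0.13200205 -0.67148467  3.9190879 ] 4.975
0.011381650278897093 [ 0.08984144 -0.11244439 -3.14154945] 7.5083 [ 0.49739921 -0.17796535  0.22279459]
```

View pics/w2.png

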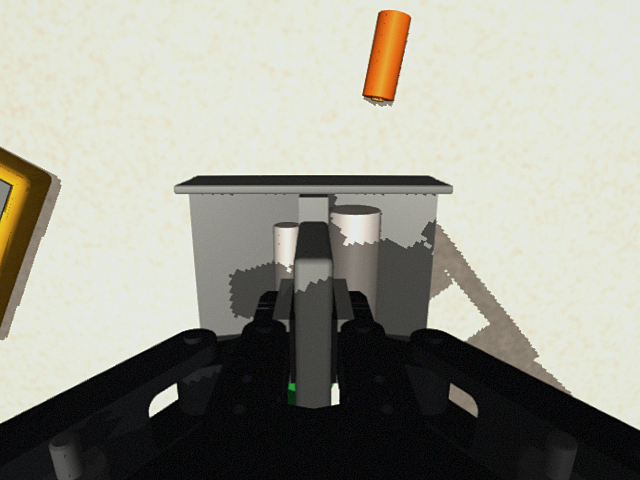

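The dish is held level. The slim cell (285,250) and the fat cell (355,260) both still rest against the fin, clear of the fingers. Next I carry it to the tub and tip it.

Run:
```python
from h import *
d=np.array([np.cos(TY),np.sin(TY)])
def at(t,zl=.068,up=.04):
    return [*(TUB-d*(up+.06*np.cos(t))),zl+.06*np.sin(t)]
o=np.array(at(0));o[2]=.14
manip.servo_line(*dishpose(o,TY),rate=.09)
print(manip.get_time(),manip.get_width(),manip.get_contact_force())
manip.servo_line(*dishpose(at(0),TY),rate=.06)
for t in (.2,.4,.62):
    p=dishpose(at(t),TY,t);manip.servo_line(*p,rate=.06)
manip.hold(1.5)
c=manip.camera("scene");save("s2.png",c["image"])
print(manip.get_width(),manip.get_contact_force(),manip.get_time(),manip.get_joint_positions())
```

```text
12.35 0.01117347281009135 [-0.89800302  0.71596785 -3.92530469]
0.011284270102474481 [ 0.14900756  0.63421686 -3.54096787] 16.7583 [0.29310955 0.66162307 1.57116801 0.24706319 1.4864855  0.33832832]
```

View pics/s2.png

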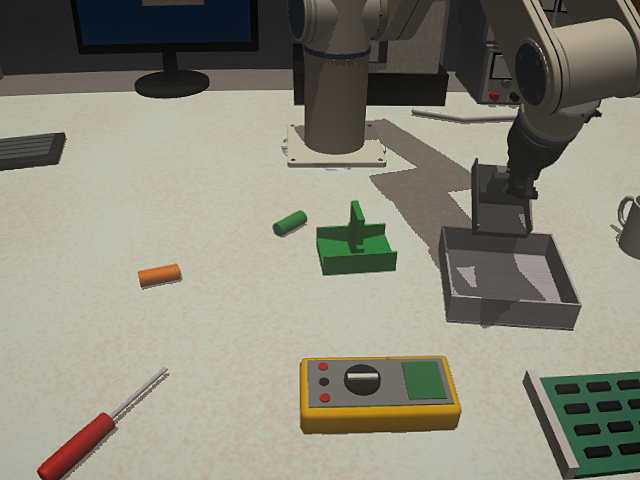

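The tipped section at (500,215) is empty. The fat cell may be hidden behind the tub's near wall, so I'll level the dish, lift it and check from the top camera.

Run:
```python
from h import *
d=np.array([np.cos(TY),np.sin(TY)])
for t in (.3,0):
    o=[*(TUB-d*(.04+.06*np.cos(t))),.068+.06*np.sin(t)]
    manip.servo_line(*dishpose(o,TY,t),rate=.06)
o[2]=.15
manip.servo_line(*dishpose(o,TY),rate=.08)
a=manip.camera("top")["image"][120:300,60:300];b=manip.camera("wrist")["image"]
save("t3.png",np.hstack([cv2.resize(a,(480,360)),cv2.resize(b[:, 160:480],(240,360))]))
print(manip.get_time(),manip.get_contact_force())
```

```text
19.3833 [-0.09117531  0.80859617 -2.70236636]
```

View pics/t3.png

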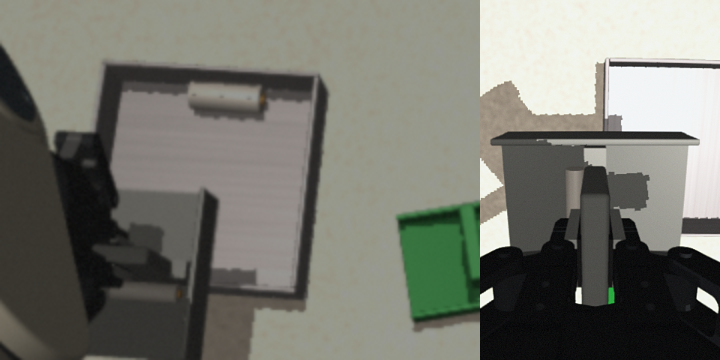

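The fat cell lies in the tub against its far wall, and the slim cell is still against the fin. I'll take the dish back to its original spot.

Run:
```python
from h import *
D=np.array([.4975,-.178,0]);ph=np.radians(-151.6)
manip.servo_line(*dishpose(D+[0,0,.15],ph),rate=.09)
manip.servo_line(*dishpose(D+[0,0,.012],ph),rate=.08)
f0=manip.get_contact_force()[2]
for z in np.arange(.009,-.004,-.0015):
    manip.servo_line(*dishpose(D+[0,0,z],ph),rate=.02)
    if manip.get_contact_force()[2]-f0>2.5: break
print("z",z,f0,manip.get_contact_force(),manip.get_time())
manip.command_gripper(.06)
manip.servo_line(*dishpose(D,ph,back=.17),rate=.12)
manip.hold(.3)
a=manip.camera("wrist")["image"];b=manip.camera("scene")["image"][190:320,120:360]
save("f.png",np.hstack([cv2.resize(a,(400,300)),cv2.resize(b,(400,300))]))
print(manip.get_time(),manip.get_contact_force())
```

```text
z 1.734723475976807e-18 -3.2719108788060765 [-1.10808386 -0.66911269  0.24685462] 27.9
30.3917 [0.27520519 0.08842081 0.93307552]
```

View pics/f.png

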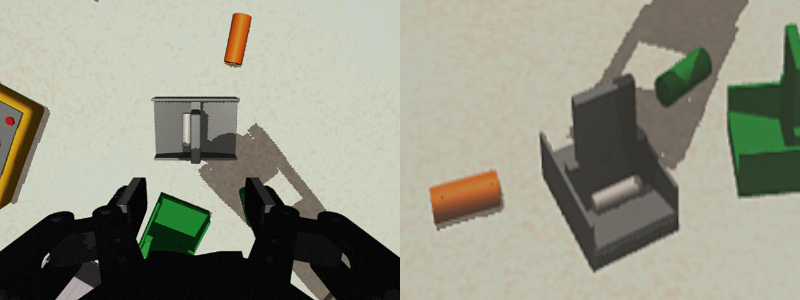

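The dish is upright and released, the slim cell is in it, and the robot is clear.

```bash
python3 -c "
from rig import manip
print(manip.sign_off())"
```

```text
the job is handed in; nothing more can be done
None
```

I handed the job in at about 30 s: the fat cell lies in the tub, and the dish is released upright in its original spot, clear of the tub, with the slim cell still in it; sign-off returned no verdict.

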